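# Shut and lock the cash box

### The arm

A 6-joint arm with a two-finger parallel gripper is mounted at the origin on the work surface. World frame = base frame: x ahead of the robot, y to its left, z up, the work surface at z = 0. Lengths are in m, angles in rad, forces in N, time in s.
With the tool pointing down it reaches from about 0.325 to 0.875 m from the base axis. Payload 4.4 kg.
Tool frame: the origin (TCP) lies on the centre line of the jaws, within the pads' length; the fingertips stand 8 mm ahead of it and the grasp point (between the pads) lies 11 mm behind it (bot.tips_ahead is the distance from the TCP to the fingertips, in m); z points along the fingers, y is the line along which they close (so a half turn about z gives the same grasp; the last joint's range is limited). The gripper opens to 85 mm and grips with 20 to 120 N. Pads are 22 mm wide; open, the fingers measure 114 mm over their backs; the gripper's body (76 mm by 85 mm) begins 54 mm behind the grasp point. The pads swing forward as they close: fully open they stand 13 mm farther back than shut.
Start: joints at [1.093, 0.207, 1.542, -0, 1.393, -0.15], TCP at [0.185, 0.544, 0.239] pointing down, gripper open.
Joint ranges: [-2.73, 2.73], [-0.86, 2.22], [0.23, 2.46], [-1.11, 4.25], [0.08, 2.63], [-2.82, 2.82]. Speed limits (rad/s): [2.79, 2.79, 3.14, 3.14, 3.14, 3.14].

### API

Orientations are given as a 3x3 rotation matrix whose columns are the frame's x, y, z axes.
In Python, from plant import bot, get_state, cams gives the robot as it stands. Calls block until the motion is done:
- bot.move_ptp(position, orientation): joint-space move of the TCP to a pose.
- bot.movel(position, rot=None, speed=0.15): straight line of the TCP; rot=None keeps the orientation; speed is the mean speed in m/s.
- bot.move_joints(angles): joint-space move.
- bot.command_gripper(opening, grip_force=None): finger opening in m; grip_force is the grip in N (None keeps the last); returns when the fingers have stopped.
- bot.sleep(seconds).
- bot.solve_ik(position, orientation): joint angles nearest the present ones, or None.
- get_state(): the state.
- cams.capture(name): name is "side" or "top" or "wrist"; returns a dict with "color" (384x512x3 uint8, red, green, blue), "K" (3x3 intrinsics, pixels), "R" (3x3) and "t" (3): a world point X has camera coordinates R X + t; the wrist camera has in their place "hand_eye" (4x4, takes a point from camera to tool coordinates, whose origin is the TCP and whose axes are the flange's). Camera axes: x right, y down, z forward; pixel columns grow to the right and rows downward; lengths in m; the calibration is good to about 2 mm. A picture is of the moment at which its call begins: read the wrist's pose just before it. There is no depth.
A pose or a line that the arm cannot do raises bot.PlanningError and nothing moves.
- bot.close_job(): hands the job in; it is judged then, once.
Trained networks look in the newest picture that a camera, given by its name, has taken for a name from the list of things; names that differ only in an ending like _2 or _b are one class to them, and where a whole thing is asked for, a point or a joint stands for the part that bears it (a point fixed in the world has none). Each returns a list of dicts, best first, with "p" (0 to 1); they miss things now and then, are a little off and sometimes report something else, mostly with a low value. They report only what shows in the picture. A call takes as long as a camera call.
- cams.trace(label, camera): "mask" (384x512 bool, what is visible of it) and "box" ([centre column, centre row, width, height] in pixels, round what is visible of it).
The state is a dict: "time_s": time; "joints": joint angles; "qvel": joint speeds; "joint_efforts": joint torques, N m; "eef_pos": TCP position; "orientation": TCP orientation; "contact_force": force on the tool from outside, world axes, zero at the start; "moment": the same for the moment, N m; "gripper_width": finger opening in m; "grasp_force": force on a finger pad.
Only numpy, scipy, OpenCV 4.12 (cv2) and the standard library are available. Lean on these libraries where they do the work, as an engineer would, in place of code of your own. Each camera call takes 0.05 s, during which the arm holds its last target. There are 200 camera calls.

### The job

Shut and lock the red cash box: first press its sprung lid down until the catch holds it shut by itself, then take the red-headed key out of the wooden key block, work it past the sticky pins until it is fully home in the lock on the lid, and turn it a quarter clockwise. Finish with the key still gripped and held turned, because the lock springs back when let go and I want to try the lid. Do not disturb the blue and yellow keys, the mug or the brown jar.

Things in the scene. Friction and masses are not known exactly. Their poses are not given: they have to be found in the camera images.
- cash_box: Red steel cash box, 180 (x) x 250 (y) x 90 mm high, does not move. Origin: centre of its underside; x from its front (chrome catch button) to its hinged back, z up. Lid 184 x 254 mm, hinged along the back at x = 92, z = 80 mm, opens upward at the front (-x). Folded carrying handle on the lid, 8 mm proud, at x = -4 to 45 mm.
- lid_front (a point): Middle of the front edge of the lid's top face; moves with the lid (when shut: x = -92, y = 0, z = 90.5 mm in the box frame, same axes). Press the lid down on its top face about 20 mm behind this edge and 60 mm to either side of the middle, clear of the lock.
- lid (a joint): Lid angle, rad: 0 shut, 0.2 to 0.45 as found, ajar on its lift spring. Pressing it shut at the front takes 8 to 18 N. At about 0 a catch at the front snaps over and holds it, with a play of under 0.02; without the catch it springs back to 0.2 or more. Stop at -0.004.
- keyhole (a point): Centre of the keyway mouth on the face of the brass lock plug, 5 mm above the lid's top, in a chrome ring 30 mm wide and 5.4 mm high; 50 mm in front of the box centre (x = -50). Turns with the plug. x: long way of the slot, y: narrow way, z: out of the lock. Slot 9.4 x 4.4 mm, straight down, mouth widened 2 mm all round. At rest its long way runs front to back of the box.
- lock (a joint): Turn of the lock plug, rad: 0 at rest, 1.57 a quarter clockwise seen from above, stop at 1.62. A return spring of up to 0.06 N m drives it back towards 0. The key has about 0.15 rad of play in the slot, so the plug lags behind it. It resists hard at 0 until the key is within about 1.5 mm of fully home: do not force it.
- key_red: The key to use: steel blade, red plastic head, 66 mm tall, 18 to 35 g, upright in the key block, head up. Origin: tip of the blade; z up through the head, x across the flat faces, y along the width. From the tip: pointed blade 26 mm long, 8 (y) x 3.4 (x) mm; neck 10 mm long, 18 x 7 mm; head 30 mm long, 27 x 10 mm. Its neck rests on the block; it lifts straight up.
- key_red_tip (a point): Tip of the red key's blade, axes as the key's. Fully home in the lock the neck rests on the plug's face: tip 26 mm below the keyhole, y along the slot's long way; either way round fits. Two sprung sticky pins bind at about 7 to 13 and 15 to 22 mm depth, 8 to 20 N; when it sticks, rock it a few degrees or back off a little and push again.
- key_red_head (a point): Where to grip the red key: middle of its head, 53 mm above the tip; pinch across x (10 mm thick).
- key_block: Beech block, 60 (x) x 170 (y) x 45 mm high, does not move; origin: centre of its underside. Three slots at y = -50, 0 and 50 mm hold the three keys, flat faces to the block's front and back, in any order.
- key_blue: Same key with a blue head, in the block; leave alone. Origin at its tip.
- key_yellow: Same key with a yellow head, in the block; leave alone. Origin at its tip.
- mug: White mug, 76 mm diameter, 90 mm high, origin: centre of its underside; leave alone.
- bottle: Small brown glass jar with white cap and label, 48 mm diameter, 100 mm high, origin: centre of its underside; leave alone.

How it is judged:
By the outcome, as a careful person would: the job done as asked, in the order asked, and still so for the second after the job is handed in, while the arm keeps its last pose, push and grip.
It also fails if it takes over 67 s, if anything falls off the work surface, if the arm or the gripper's body presses on something with over 40 N, if the wrist force passes 120 N, or if a joint passes its speed limit or range.

## Working session

There is one attempt and no reset: what is moved stays moved. The work goes in short steps, each a Python script; the robot and the scene stay as the last script left them, time stands still between calls to the robot, and variables do not carry over. Pictures are saved under pics/ and viewed, at most 10 in all, crops included, and the job is handed in when it is done.

```bash
ls; mkdir -p pics; cat > h.py <<'E'
import numpy as np, cv2
from plant import bot, get_state, cams
E
python3 - <<'E'
from h import *
s=get_state();print({k:np.round(v,3).tolist() for k,v in s.items()})
ims=[]
for c in ["side","top"]:
    r=cams.capture(c);print(c,r["K"].round(1).tolist(),r["R"].round(4).tolist(),r["t"].round(4).tolist());
    cv2.imwrite(f"pics/{c}0.png",r["color"][:,:,::-1])
    for n in ["cash_box","lid_front","keyhole","key_red","key_red_head","key_block","key_blue","key_yellow","mug","bottle"]:
        print(n,[(round(d["p"],2),np.round(d["box"],1).tolist()) for d in cams.trace(n,c)[:2]])
print(get_state()["time_s"])
E
```

```text
pics
plant.py
{'time_s': 0.0, 'joints': [1.093, 0.207, 1.543, 0.0, 1.394, -0.151], 'qvel': [0.002, -0.0, -0.002, -0.001, 0.002, 0.001], 'joint_efforts': [0.001, -38.301, -29.16, -0.0, 0.01, -0.0], 'eef_pos': [0.185, 0.544, 0.238], 'orientation': [[-0.947, 0.322, -0.001], [0.322, 0.947, -0.002], [0.0, -0.002, -1.0]], 'contact_force': [0.449, 0.057, 0.651], 'moment': [0.019, 0.016, -0.0], 'grasp_force': 0.0, 'gripper_width': 0.086}
side [[376.9, 0.0, 257.1], [0.0, 376.9, 196.6], [0.0, 0.0, 1.0]] [[-0.9958, -0.0918, 0.0008], [-0.0506, 0.5421, -0.8388], [0.0766, -0.8353, -0.5444]] [0.5841, 0.1153, 1.422]
cash_box [(0.71, [270.5, 173.1, 56.7, 58.7])]
lid_front [(0.66, [270.3, 166.7, 52.0, 45.7])]
keyhole []
key_red [(0.55, [240.9, 241.4, 2.9, 16.3])]
key_red_head [(0.62, [240.9, 242.8, 8.8, 10.1])]
key_block [(0.92, [244.9, 244.3, 38.5, 41.3])]
key_blue [(0.48, [253.7, 222.3, 4.2, 12.5])]
key_yellow [(0.47, [239.7, 241.2, 6.0, 10.5]), (0.44, [246.8, 231.6, 6.7, 14.9])]
mug []
bottle [(0.9, [277.1, 313.1, 15.3, 39.1])]
top [[418.7, 0.0, 256.4], [0.0, 418.7, 193.9], [0.0, 0.0, 1.0]] [[-0.0031, -0.9996, -0.0283], [-0.9847, 0.0079, -0.1739], [0.1741, 0.0274, -0.9844]] [0.0202, 0.6046, 1.2177]
cash_box [(0.76, [346.6, 205.3, 108.5, 81.7])]
lid_front [(0.87, [346.4, 200.4, 105.5, 81.7])]
keyhole [(0.6, [348.9, 214.4, 6.8, 2.5]), (0.28, [204.1, 188.9, 9.9, 4.3])]
key_red [(0.53, [188.6, 186.3, 9.9, 6.0])]
key_red_head []
key_block [(0.74, [203.6, 194.2, 57.7, 30.6])]
key_blue [(0.58, [353.2, 217.2, 8.6, 6.6])]
key_yellow [(0.47, [102.1, 233.0, 25.6, 21.0])]
mug [(0.9, [418.9, 208.0, 40.0, 36.8])]
bottle [(0.74, [102.5, 231.8, 24.6, 21.6])]
1.1
```

```bash
python3 - <<'E'
import cv2
a=cv2.imread("pics/top0.png")[120:290,60:460];cv2.imwrite("pics/top0c.png",cv2.resize(a,None,fx=2,fy=2,interpolation=3))
a=cv2.imread("pics/side0.png")[110:350,180:340];cv2.imwrite("pics/side0c.png",cv2.resize(a,None,fx=2.5,fy=2.5,interpolation=3))
E
```

```text
(no output)
```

View pics/top0c.png

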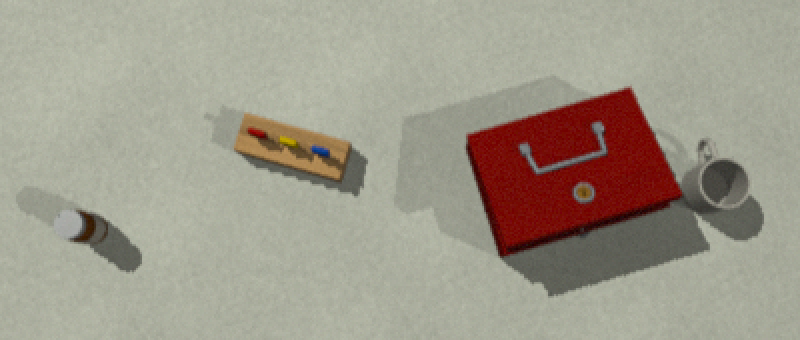

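View pics/side0c.png

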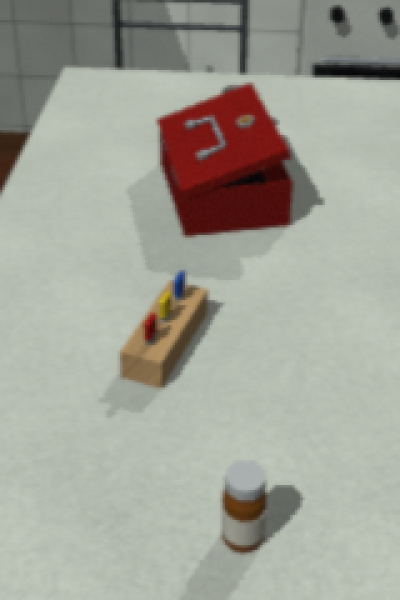

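The top view shows the red key leftmost in the block, about px (188,186), with yellow then blue to its right. The keyhole is at about (352,216) on the ajar lid, and the mug is close to the box's right side. Next I'll fit the poses from the corners.

```bash
cat >> h.py <<'E'
from scipy.optimize import least_squares
from scipy.spatial.transform import Rotation as Rn
CAM={"side":(np.array([[376.9,0,257.1],[0,376.9,196.6],[0,0,1]]),np.array([[-0.9958,-0.0918,0.0008],[-0.0506,0.5421,-0.8388],[0.0766,-0.8353,-0.5444]]),np.array([0.5841,0.1153,1.422])),
"top":(np.array([[418.7,0,256.4],[0,418.7,193.9],[0,0,1]]),np.array([[-0.0031,-0.9996,-0.0283],[-0.9847,0.0079,-0.1739],[0.1741,0.0274,-0.9844]]),np.array([0.0202,0.6046,1.2177]))}
def proj(X,cam):
    K,R,t=cam; c=(np.atleast_2d(X)@R.T+t)@K.T; return c[:,:2]/c[:,2:]
def onplane(px,z,cam):
    K,R,t=cam; d=R.T@np.linalg.solve(K,[px[0],px[1],1.]); o=-R.T@t; return o+d*(z-o[2])/d[2]
def rz(a): return Rn.from_euler('z',a).as_matrix()
def boxpt(P,p,lid=None):
    "box frame points -> world; p=x,y,yaw; lid angle lifts front"
    P=np.atleast_2d(np.array(P,float)).copy()
    if lid is not None:
        h=np.array([.092,0,.08]); P=(P-h)@Rn.from_euler('y',lid).as_matrix().T+h
    return P@rz(p[2]).T+[p[0],p[1],0]
def blockpt(P,p): return np.atleast_2d(P)@rz(p[2]).T+[p[0],p[1],0]
def wcam(r):
    "wrist picture -> (K,R,t); call with state read just before"
    raise NotImplementedError
def wrist():
    s=get_state(); r=cams.capture("wrist"); H=r["hand_eye"]
    Rt=s["orientation"]; Rc=np.array(Rt)@H[:3,:3]; oc=np.array(Rt)@H[:3,3]+s["eef_pos"]
    return r["color"],(r["K"],Rc.T,-Rc.T@oc)
LC=[[.092,.127,.0905],[.092,-.127,.0905],[-.092,-.127,.0905],[-.092,.127,.0905]]
E
sed -i '/^def wcam/,/NotImpl/d' h.py
python3 - <<'E'
from h import *
T=lambda l:np.array(l)/2+[60,120]
S=lambda l:np.array(l)/2.5+[180,110]
tc=T([[467,135],[631,88],[680,196],[502,250]]); sc=S([[180,190],[158,120],[250,85],[291,157]])
K=T([[584,192]]);KS=S([[246,121]])
P=LC+[[-.05,0,.0955]]
def f(p):
    X=boxpt(P,p[:3],p[3])
    return np.r_[(proj(X,CAM["top"])-np.r_[tc,K]).ravel(),(proj(X,CAM["side"])-np.r_[sc,KS]).ravel()]
for y0 in(0,.3,-.3):
    r=least_squares(f,[.6,-.2,y0,.3],loss='soft_l1');print(r.x,r.cost)
print(r.fun.reshape(-1,2).round(1).tolist())
bc=T([[247,112],[351,142],[341,180],[235,151]]);kr=T([[257,132]])
PB=[[.03,.085,.045],[.03,-.085,.045],[-.03,-.085,.045],[-.03,.085,.045],[0,.05,.080]]
g=lambda p:(proj(blockpt(PB,p),CAM["top"])-np.r_[bc,kr]).ravel()
r=least_squares(g,[.5,.1,0]);print(r.x,r.cost,r.fun.reshape(-1,2).round(1).tolist())
print(cams.capture("wrist")["hand_eye"].round(3))
E
```

```text
[ 0.55967759 -0.23965556  0.2764806   0.281595  ] 5.187301997545609
[ 0.55967759 -0.23965556  0.2764806   0.28159503] 5.187301997544153
[ 0.5596776  -0.23965556  0.2764806   0.28159487] 5.187301997574465
[[-0.7, 0.1], [-0.4, -0.1], [0.5, 1.0], [1.6, -0.4], [-0.6, 1.6], [-0.2, 0.3], [-1.1, -0.5], [0.5, 0.1], [-0.8, -1.8], [-0.5, 0.6]]
[ 0.61038946  0.17009894 -0.28207127] 0.687484528996127 [[-0.3, 0.4], [0.3, 0.1], [-0.3, -0.3], [-0.2, -0.7], [0.4, 0.4]]
[[ 0.001 -0.959 -0.285  0.072]
 [ 1.     0.001  0.001  0.   ]
 [-0.001 -0.285  0.959 -0.134]
 [ 0.     0.     0.     1.   ]]
```

```bash
cat >> h.py <<'E'
BOX=[0.5597,-0.2397,0.2765]; BLK=[0.6104,0.1701,-0.2821]
def Rdown(a):
    "tool down; tool y axis at yaw a, tool x at a+... (x = y cross z)"
    y=np.array([np.cos(a),np.sin(a),0]);z=np.array([0,0,-1.]);return np.c_[np.cross(y,z),y,z]
def F(): return np.array(get_state()["contact_force"])
E
python3 - <<'E'
from h import *
R=Rdown(BOX[2]+np.pi/2); print(R.round(2)[:,0], bot.tips_ahead)
bot.command_gripper(0.0)
p=boxpt([-.072,.060,.0905],BOX)[0]
up=p+[0,0,.10]
bot.move_ptp(up,R); print(get_state()["time_s"],np.round(get_state()["joints"],2))
t=bot.tips_ahead
bot.movel(p+[0,0,.06],speed=.1);f0=F();print(f0)
z=.06
while z>-.006:
    z-=.004 if z>.012 else .001
    bot.movel(p+[0,0,t+z],speed=.06); f=F()-f0
    print(round(z*1000),f.round(1),round(get_state()["eef_pos"][2]-t,4))
    if f[2]>28: break
bot.movel(up,speed=.2)
print(get_state()["time_s"],(F()-f0).round(2))
E
```

```text
[-0.96 -0.27 -0.  ] 0.008
4.7417 [-0.57  0.13  1.74  0.    1.28 -2.42]
[ 0.62361069 -0.26683462 -0.33613537]
56 [-1.3  0.8  0.2] 0.1478
52 [-0.2  0.5  0.6] 0.1421
48 [-0.3  0.9  0.2] 0.1381
44 [-0.4  0.5  0.6] 0.1342
40 [-0.3  0.   0.4] 0.1302
36 [-0.6  1.  -0.4] 0.1262
32 [-0.4  0.9  0.4] 0.1221
28 [-0.3 -0.6  0.6] 0.1181
24 [0.2 0.1 0.6] 0.1142
20 [-1.1  0.1  0.9] 0.1102
16 [-0.8  0.9  0.9] 0.1062
12 [-0.7 -0.8  1.8] 0.1022
11 [-1.5 -1.1  2. ] 0.1015
10 [-2.1 -0.2  3.7] 0.1005
9 [-4.   0.1  7.2] 0.0999
8 [-4.2  0.2  9.1] 0.0993
7 [-4.9  0.4  9.5] 0.0985
6 [-5.1  1.4 11.3] 0.0976
5 [-4.7  0.1  9.6] 0.0965
4 [-4.  -1.2  6.3] 0.0948
3 [-5.1 -1.1  5.4] 0.0936
2 [-3.5 -0.8  3.9] 0.0924
1 [-2.  -0.3  1.5] 0.0912
0 [-1.7 -0.5  2.9] 0.0904
-1 [-3.3  1.1  5.7] 0.0899
-2 [-5.   2.6 11. ] 0.0898
-3 [-7.5  3.4 17.6] 0.0898
-4 [-9.7  4.9 23.1] 0.0897
-5 [-11.5   6.3  29.4] 0.0897
13.175 [0.05 0.34 0.13]
```

```bash
python3 - <<'E'
from h import *
R=Rdown(BOX[2]+np.pi/2)
kh=boxpt([-.05,0,.0955],BOX)[0]
bot.movel(kh+[0,0,.11],speed=.15); bot.command_gripper(.085)
r=cams.capture("top")["color"]
im,c=wrist(); np.savez("kh.npz",im=im,K=c[0],R=c[1],t=c[2])
tr=cams.trace("keyhole","wrist")
for d in tr[:2]:
    m=d["mask"];ys,xs=np.nonzero(m);print(d["p"],d["box"],m.sum(),onplane((xs.mean(),ys.mean()),.0955,c),kh)
print(proj(kh,c))
u=np.full((384,512,3),0,np.uint8)
vis=im[:,:,::-1].copy(); cv2.imwrite("pics/w1.png",np.vstack([vis[60:330],cv2.resize(r[140:275,256:512,::-1],(512,270))]))
# block view
q=blockpt([0,.05,.072],BLK)[0]
Rb=Rdown(BLK[2]+np.pi) if 0 else Rdown(BLK[2])
for a in (BLK[2],BLK[2]+np.pi):
    j=bot.solve_ik(q+[0,0,.1],Rdown(a)); print(a,j, Rdown(a)[:,0])
print(get_state()["time_s"])
E
```

```text
0.57 [251.8, 190.2, 20.2, 24.6] 443 [ 0.51186076 -0.25466056  0.0955    ] [ 0.51159916 -0.25334951  0.0955    ]
[[254.44417946 188.4308767 ]]
-0.2821 [ 2.05405049e-01  4.41793765e-01  1.37734524e+00 -4.44089210e-16
  1.32245365e+00  4.87505049e-01] [0.27837325 0.96047297 0.        ]
2.8594926535897933 [ 2.05405049e-01  4.41793765e-01  1.37734524e+00 -4.44089210e-16
  1.32245365e+00 -2.65408760e+00] [-0.27837325 -0.96047297 -0.        ]
14.7
```

View pics/w1.png

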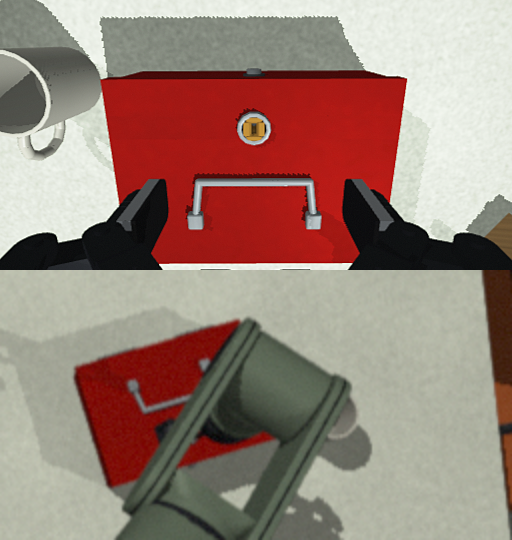

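The lid stays shut. The keyhole is at wrist px (254,188), within a pixel of the model's prediction. Now the key.

```bash
python3 - <<'E'
from h import *
d=np.load("kh.npz");im=d["im"].astype(int);c=(d["K"],d["R"],d["t"])
r,g,b=im[...,0],im[...,1],im[...,2]
lid=((r>120)&(g<60)&(b<60)).astype(np.uint8)
brass=((r-b>50)&(g>70)); ys,xs=np.nonzero(brass[160:220,225:285]); print("brass",xs.mean()+225,ys.mean()+160,len(xs))
print("brass bbox",xs.min()+225,xs.max()+225,ys.min()+160,ys.max()+160)
# front edge line: first bright-red row per column
cols=np.arange(120,395,5); rows=[np.nonzero(lid[:,x])[0].min() for x in cols]
A=onplane((cols[0],np.polyval(np.polyfit(cols,rows,1),cols[0])),.0905,c);B=onplane((cols[-1],np.polyval(np.polyfit(cols,rows,1),cols[-1])),.0905,c)
v=A-B;print("yaw front edge",np.arctan2(v[1],v[0])+np.pi/2, np.arctan2(v[1],v[0])-np.pi/2)
print("brass pos",onplane((xs.mean()+225,ys.mean()+160),.0955,c), onplane(((xs.min()+xs.max())/2+225,(ys.min()+ys.max())/2+160),.0955,c))
q=blockpt([0,.05,.072],BLK)[0]
bot.move_ptp(q+[0,0,.1],Rdown(BLK[2])); 
im,c=wrist();print(get_state()["time_s"],get_state()["joints"])
for n in["key_red","key_red_head"]:
    for t in cams.trace(n,"wrist")[:2]: print(n,t["p"],t["box"])
P=blockpt([[0,.05,.085],[.03,.085,.045],[.03,-.085,.045],[-.03,-.085,.045],[-.03,.085,.045]],BLK)
print(proj(P,c).round(1).tolist())
np.savez("kb.npz",im=im,K=c[0],R=c[1],t=c[2]);cv2.imwrite("pics/w2.png",im[:,:,::-1])
E
```

```text
brass 253.54187192118226 189.4064039408867 406
brass bbox 237 270 178 205
yaw front edge 0.27766454274963737 -2.8639281108401557
brass pos [ 0.51264193 -0.25385076  0.0955    ] [ 0.51444402 -0.25337673  0.0955    ]
17.2417 [ 2.04572280e-01  4.41697381e-01  1.37736097e+00 -1.15527847e-04
  1.32243004e+00  4.87314446e-01]
key_red 0.7 [254.6, 191.2, 17.6, 39.0]
key_red_head 0.97 [255.2, 188.6, 10.8, 41.0]
[[254.4, 197.1], [288.8, 144.7], [283.4, 309.6], [225.3, 309.6], [220.0, 144.6]]
```

View pics/w2.png

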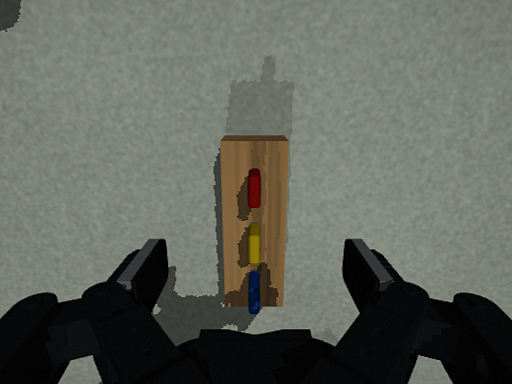

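The red head is centred at about (255,189), with yellow and blue below it. The block is well aligned with the jaws, but about 4 px off along its length, so I'll refine and grasp.

```bash
python3 - <<'E'
from h import *
d=np.load("kb.npz");im=d["im"].astype(int);c=(d["K"],d["R"],d["t"])
r,g,b=im[...,0],im[...,1],im[...,2]
m=(r>90)&(g<45)&(b<45); ys,xs=np.nonzero(m[150:225,235:275]);print("red",xs.min()+235,xs.max()+235,ys.min()+150,ys.max()+150)
w=((r-b>35)&(r>100)&(g>60));
for row in(150,165,215): x=np.nonzero(w[row,200:310])[0]+200;print(row,x.min(),x.max())
col=np.nonzero(w[:,275])[0];print("col",col.min(),col.max())
pts=np.array([[288,140.5],[221,140.5]])
PB=[[.03,.085,.045],[-.03,.085,.045],[0,.0365,.085]]
ob=np.r_[pts,[[254.5,ys.max()+150.5]]]
f=least_squares(lambda p:(proj(blockpt(PB,p),c)-ob).ravel(),BLK);print(f.x,f.fun.round(1))
B=list(f.x);B[2]=(B[2]+BLK[2])/2
q=blockpt([0,.05,.0],B)[0]; R=Rdown(B[2]);print(q)
bot.command_gripper(.05,60)
bot.movel(q+[0,0,.11],R,speed=.15)
bot.movel(q+[0,0,.062],speed=.1); f0=F()
bot.command_gripper(0,60); print("w",get_state()["gripper_width"],get_state()["grasp_force"],F()-f0)
bot.command_gripper(0,100)
bot.movel(q+[0,0,.14],speed=.1);s=get_state();print("w",s["gripper_width"],s["grasp_force"],F()-f0,s["time_s"])
im,c=wrist();cv2.imwrite("pics/w3.png",im[:,:,::-1])
np.savez("kg.npz",im=im,K=c[0],R=c[1],t=c[2],Rt=s["orientation"],p=s["eef_pos"])
for n in["key_red","key_red_tip"]:
    for t in cams.trace(n,"wrist")[:2]: print(n,t["p"],t["box"])
p=np.array(s["eef_pos"]);Rt=np.array(s["orientation"])
print("pred tip",proj(p+Rt@[0,0,.043],c),proj(p+Rt@[0,0,.017],c))
E
```

```text
red 251 258 177 205
150 220 288
165 221 287
215 222 285
col 141 287
[ 0.61179219  0.17451111 -0.28176918] [ 1.1 -1.2 -1.1 -1.2  0.   2.4]
[0.62570291 0.22253706 0.        ]
w 0.00878723720342342 59.84336793422699 [-1.7155249   1.24112493  3.47073107]
w 0.008229679385105397 97.98707127571106 [ 0.43493689  0.07501048 -1.29517689] 20.575
key_red 0.69 [255.8, 262.2, 21.7, 83.3]
key_red_tip 0.58 [255.3, 261.6, 22.7, 80.5]
pred tip [[254.8362204  219.19289584]] [[254.8951553  237.11360859]]
```

View pics/w3.png

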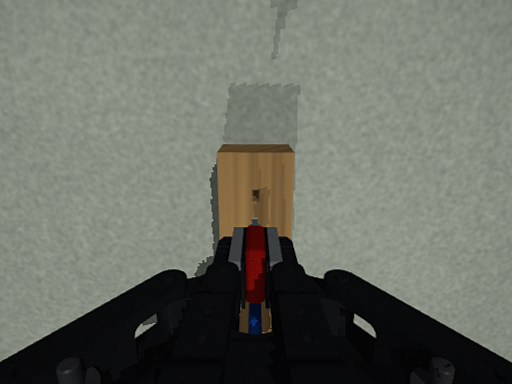

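The key is held straight and centred: its tip is at about (255,219), where I predicted (254.8,219.2). The slot it came from shows at (255,195). I'll move it over the lock and check.

```bash
python3 - <<'E'
from h import *
d=np.load("kg.npz");im=d["im"]
print(im[212:232,255].tolist())
print([im[222,x].tolist() for x in range(248,263)])
R=Rdown(.2775-np.pi/2); kh=np.array([.5120,-.2540,.0955])
bot.move_ptp(kh+[0,0,.043+.10],R)
bot.movel(kh+[0,0,.043+.02],speed=.12);bot.sleep(.2)
s=get_state();im,c=wrist();cv2.imwrite("pics/w4.png",cv2.resize(im[130:280,155:355,::-1],None,fx=4,fy=4,interpolation=2))
np.savez("kk.npz",im=im,K=c[0],R=c[1],t=c[2],Rt=s["orientation"],p=s["eef_pos"])
p=np.array(s["eef_pos"]);Rt=np.array(s["orientation"])
print(s["time_s"],np.round(s["joints"],3),p,"tip",proj(p+Rt@[0,0,.043],c),"kh",proj(kh,c))
for t in cams.trace("keyhole","wrist")[:2]: print(t["p"],t["box"])
E
```

```text
[[106, 81, 50], [103, 80, 47], [104, 80, 49], [104, 80, 47], [103, 77, 42], [108, 96, 77], [118, 125, 129], [62, 67, 70], [50, 53, 55], [53, 56, 59], [53, 57, 59], [54, 58, 60], [55, 64, 66], [59, 36, 37], [64, 5, 5], [66, 3, 1], [64, 2, 1], [65, 5, 4], [67, 6, 5], [66, 6, 4]]
[[132, 101, 63], [131, 101, 61], [132, 101, 60], [121, 95, 60], [77, 69, 59], [48, 54, 59], [53, 57, 58], [53, 57, 59], [52, 56, 61], [79, 68, 55], [102, 80, 49], [104, 79, 47], [102, 79, 48], [98, 75, 45], [101, 78, 48]]
23.5583 [-0.612  0.276  1.629  0.     1.234  0.681] [ 0.51269245 -0.25446342  0.15970045] tip [[255.25459825 218.9330172 ]] kh [[254.15328672 208.35962938]]
0.66 [255.9, 209.0, 26.9, 28.4]
```

View pics/w4.png

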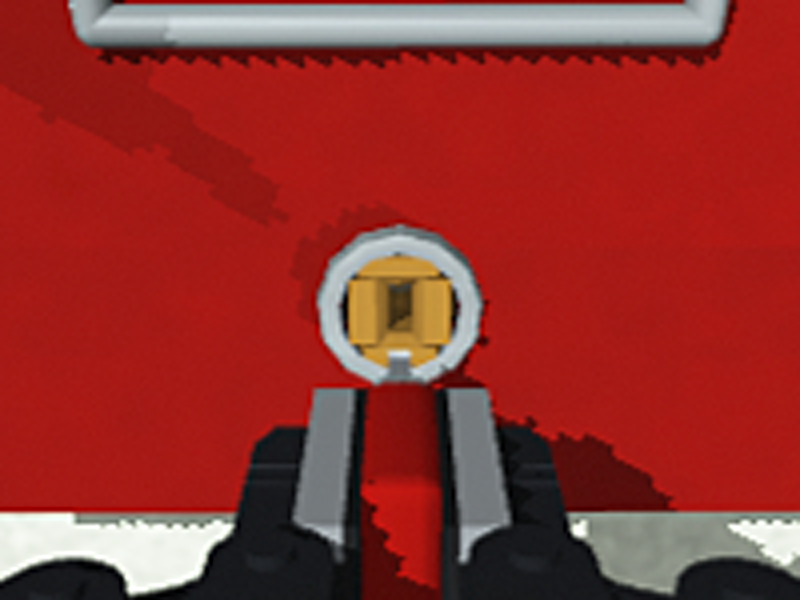

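In this crop the ring centre is at about px (255,207.5). The key tip is in line sideways at column 255, and there's at most 1.5 mm of doubt along the slot, which the widened mouth will take up. Inserting now, with lateral force relief.

```bash
cat > ins.py <<'E'
from h import *
import sys
R=Rdown(.2775-np.pi/2)
f0v=np.load("f0.npy")
L=.043
def pose(kh,d,ax=None,ang=0):
    "tip at depth d below mouth; rotate about mouth point"
    Rr=Rn.from_rotvec(ang*(R@ax)).as_matrix() if ax is not None else np.eye(3)
    return kh+Rr@np.array([0,0,L-d]),Rr@R
def go(kh,d,ax=None,ang=0,speed=.04):
    p,r=pose(kh,d,ax,ang); bot.movel(p,r,speed=speed)
def st(): 
    s=get_state(); return np.array(s["contact_force"])-f0v,np.array(s["eef_pos"]),s["time_s"]
E
python3 - <<'E'
from h import *
d=np.load("kk.npz");c=(d["K"],d["R"],d["t"])
kh=onplane((255,207.7),.0955,c);print(kh)
np.save("f0.npy",F())
from ins import *
kh=kh+R@[.0005,0,0]
off=np.zeros(3)
go(kh,-.004,speed=.1)
D=-.004
while D<.0085:
    D+=.001; go(kh+off,D); f,p,t=st(); fl=R.T@f; 
    print(f"D{D*1e3:.0f} act{(kh[2]+L-p[2])*1e3:.1f} f_tool",fl.round(1),"off",(R.T@off*1e3).round(1))
    if f[2]>14: break
    lat=R@np.array([fl[0],fl[1],0]); 
    if np.linalg.norm(lat)>2: off+=np.clip(lat*.00012,-.0006,.0006)
np.save("kh.npy",kh+off);np.save("D.npy",D);print(t)
E
```

```text
[ 0.51263673 -0.25443699  0.0955    ]
D-3 act-3.3 f_tool [-0.2  0.3 -0.5] off [0. 0. 0.]
D-2 act-2.1 f_tool [ 0.5 -0.1 -0.7] off [0. 0. 0.]
D-1 act-0.9 f_tool [-1.6 -0.2 -0.3] off [0. 0. 0.]
D0 act0.1 f_tool [-0.9  0.5 -1.4] off [0. 0. 0.]
D1 act1.1 f_tool [-0.7  0.2  0.2] off [0. 0. 0.]
D2 act2.1 f_tool [-1.1  0.1  0.5] off [0. 0. 0.]
D3 act3.1 f_tool [ 0.5  1.  -0.8] off [0. 0. 0.]
D4 act4.1 f_tool [ 0.5 -0.3 -1.2] off [0. 0. 0.]
D5 act4.9 f_tool [-0.2  1.3 -1.4] off [0. 0. 0.]
D6 act5.8 f_tool [-0.4  0.2 -2.1] off [0. 0. 0.]
D7 act6.6 f_tool [ 1.4  0.2 -2.7] off [0. 0. 0.]
D8 act7.9 f_tool [ 2.1  0.9 -2.2] off [0. 0. 0.]
D9 act8.9 f_tool [ 1.6  1.4 -2.1] off [0.3 0.1 0. ]
27.2167
```

```bash
python3 - <<'E'
from ins import *
kh=np.load("kh.npy");D=float(np.load("D.npy"));off=np.zeros(3);n=0
Y=np.array([0,1.,0]);X=np.array([1.,0,0])
while D<.032:
    D+=.001; go(kh+off,D); f,p,t=st(); fl=R.T@f; a=kh[2]+L-p[2]
    print(f"D{D*1e3:.0f} act{a*1e3:.1f} f",fl.round(1),"off",(R.T@off*1e3).round(1))
    if t>42: break
    if a>.0245 and f[2]>14: print("home?");break
    if f[2]>17:
        n+=1
        for ax,g in((Y,.05),(Y,-.05),(X,.04),(X,-.04)): go(kh+off,D,ax,g,speed=.03)
        go(kh+off,D); f,p,t=st(); a2=kh[2]+L-p[2]; print("  rock",n,f"act{a2*1e3:.1f}",(R.T@f).round(1),t)
        if a2<a+.0005: D=a2-.002; go(kh+off,D); print("  back")
        continue
    lat=R@np.array([fl[0],fl[1],0])
    if np.linalg.norm(lat)>2.5: off+=np.clip(lat*.0001,-.0004,.0004)
np.save("kh.npy",kh+off);np.save("D.npy",D);print(t,get_state()["gripper_width"])
E
```

```text
D10 act9.8 f [ 0.7 -0.1 -4.2] off [0. 0. 0.]
D11 act10.9 f [ 0.1  1.2 -4.6] off [0. 0. 0.]
D12 act11.7 f [ 0.4  0.6 -6.7] off [0. 0. 0.]
D13 act12.0 f [-0.8 -0.7 -9.8] off [0. 0. 0.]
D14 act13.8 f [ 0.7  0.7 -6.1] off [0. 0. 0.]
D15 act15.5 f [ 1.1  1.5 -2.6] off [0. 0. 0.]
D16 act16.3 f [ 0.4  1.4 -2.5] off [0. 0. 0.]
D17 act17.1 f [ 1.6  0.5 -3. ] off [0. 0. 0.]
D18 act17.3 f [ 0.5 -1.  -7.4] off [0. 0. 0.]
D19 act18.4 f [ 1.2 -1.5 -6.8] off [0. 0. 0.]
D20 act19.5 f [ 1.4  0.6 -5.2] off [0. 0. 0.]
D21 act20.6 f [ 1.8  1.  -5.7] off [0. 0. 0.]
D22 act21.6 f [-0.   1.  -5.7] off [0. 0. 0.]
D23 act23.3 f [ 2.3  1.2 -2.7] off [0. 0. 0.]
D24 act24.4 f [ 2.2  0.8 -3.5] off [0.2 0.1 0. ]
D25 act25.1 f [ 1.5  1.1 -3.4] off [0.2 0.1 0. ]
D26 act25.6 f [ 1.2 -0.1 -6.7] off [0.2 0.1 0. ]
D27 act25.8 f [ -0.6  -1.8 -11. ] off [0.2 0.1 0. ]
D28 act25.9 f [ -0.9  -4.3 -15.7] off [0.2 0.1 0. ]
home?
31.9667 0.00848649792906493
```

The key is fully home at 25.9 mm. Turning clockwise in steps, watching torque and side force.

```bash
python3 - <<'E'
from ins import *
kh=np.load("kh.npy");D=.0268;off=np.zeros(3)
go(kh,D); m0=np.array(get_state()["moment"])
a=0; out=[]
while a<1.80:
    a+=.06 if a<1.5 else .03
    Ra=Rdown(.2775-np.pi/2-a); bot.movel(kh+off+[0,0,L-D],Ra,speed=.05)
    f,p,t=st(); s=get_state();o=np.array(s["orientation"]); ya=np.arctan2(o[1,1],o[0,1]); act=.2775-np.pi/2-ya
    m=np.array(s["moment"])-m0; 
    print(f"{a:.2f} {act:.3f} f",f.round(1),"m",m.round(3),"off",(off*1e3).round(1),round(t,1))
    if abs(m[2])>.45 or np.linalg.norm(f)>28: print("stop");break
    lat=np.array([f[0],f[1],0])
    if np.linalg.norm(lat)>2.5: off+=np.clip(lat*.0001,-.0005,.0005)
    if t>56: break
np.save("kh.npy",kh+off);print(get_state()["joints"])
E
```

```text
0.06 0.060 f [-0.2  0.4  8.8] m [-0.048  0.045  0.017] off [0. 0. 0.] 32.5
0.12 0.120 f [0.1 1.4 9.4] m [ 0.02   0.044 -0.024] off [0. 0. 0.] 32.7
0.18 0.180 f [-0.3  0.8 10. ] m [0.001 0.084 0.001] off [0. 0. 0.] 33.0
0.24 0.240 f [0.2 0.3 8.8] m [-0.021  0.052  0.03 ] off [0. 0. 0.] 33.2
0.30 0.300 f [-0.5  0.   9. ] m [-0.063  0.062  0.045] off [0. 0. 0.] 33.5
0.36 0.360 f [0.1 0.8 9.3] m [-0.203  0.13   0.126] off [0. 0. 0.] 33.7
0.42 0.419 f [-0.3 -0.  10.1] m [-0.138  0.165  0.115] off [0. 0. 0.] 34.0
0.48 0.480 f [-0.5 -0.2  9.3] m [-0.251  0.126  0.025] off [0. 0. 0.] 34.2
0.54 0.540 f [-0.4  0.7  9.8] m [-0.262  0.11   0.035] off [0. 0. 0.] 34.5
0.60 0.600 f [-0.3 -0.4  8.8] m [-0.27   0.227  0.034] off [0. 0. 0.] 34.7
0.66 0.660 f [-0.5 -0.2  8.8] m [-0.286  0.178  0.025] off [0. 0. 0.] 35.0
0.72 0.720 f [-1.  -1.2  9.3] m [-0.332  0.194 -0.006] off [0. 0. 0.] 35.2
0.78 0.780 f [-1.6 -1.2  8.8] m [-0.399  0.279  0.046] off [0. 0. 0.] 35.5
0.84 0.840 f [-0.9 -1.5  9.5] m [-0.39   0.323  0.031] off [0. 0. 0.] 35.7
0.90 0.900 f [-0.2 -2.1  8.4] m [-0.414  0.352  0.066] off [0.
[... 1022 characters left out ...]
  0.058] off [-0.9 -0.7  0. ] 39.2
1.62 1.620 f [-1.1 -0.3  9.8] m [-0.33   0.417  0.087] off [-0.9 -0.7  0. ] 39.5
1.65 1.650 f [-1.9 -0.7  9.6] m [-0.3    0.434  0.047] off [-0.9 -0.7  0. ] 39.7
1.68 1.680 f [-2.2 -0.5  9.8] m [-0.34   0.458  0.049] off [-0.9 -0.7  0. ] 40.0
1.71 1.710 f [-1.6 -1.9 10. ] m [-0.292  0.523  0.098] off [-0.9 -0.7  0. ] 40.2
1.74 1.740 f [-2.2 -1.2 10.4] m [-0.31   0.509  0.043] off [-0.9 -0.7  0. ] 40.5
1.77 1.770 f [-2.3 -0.4  9.6] m [-0.241  0.425  0.06 ] off [-1.1 -0.8  0. ] 40.7
1.80 1.800 f [-1.9 -2.5 10.6] m [-0.282  0.42   0.075] off [-1.1 -0.8  0. ] 41.0
[-6.13734930e-01  3.35503179e-01  1.65990472e+00 -2.39741104e-03
  1.14689688e+00  2.48016828e+00]
```

```bash
python3 - <<'E'
from h import *
im,c=wrist();a=cv2.resize(im[150:260,185:325,::-1],None,fx=5,fy=5,interpolation=2);cv2.imwrite("pics/w5.png",a)
print(proj([.5121,-.2543,.0955],c),get_state()["gripper_width"],get_state()["grasp_force"])
E
```

```text
[[254.39569571 238.74815164]] 0.008754302374933982 99.55049514770508
```

View pics/w5.png

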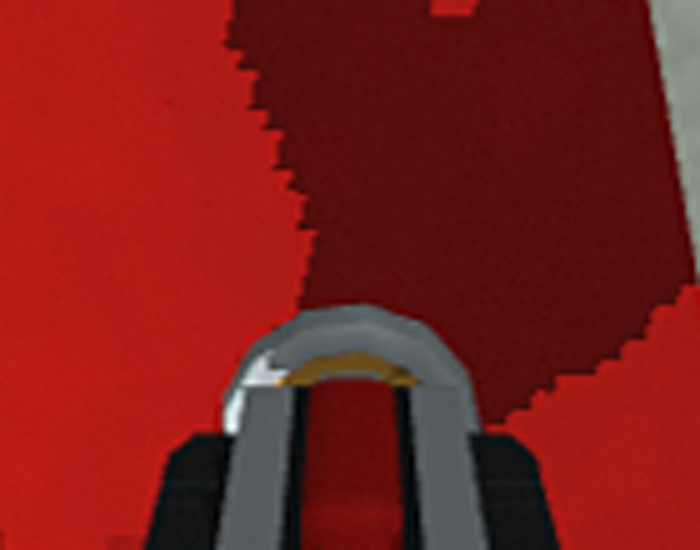

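The key hasn't slipped in the pads, and the plug's brass crescent lines up with the key, so the plug has followed. A short averaged torque check should show whether it's at its stop; then I'll hand in.

```bash
python3 - <<'E'
from ins import *
kh=np.load("kh.npy");D=.0268
def avg():
    v=[]
    for _ in range(20): bot.sleep(.03); v.append(get_state()["moment"][2])
    return np.mean(v),np.std(v)/20**.5
print(avg())
for a in(1.84,1.88):
    bot.movel(kh+[0,0,L-D],Rdown(.2775-np.pi/2-a),speed=.05); print(a,avg())
f,p,t=st();print(f,kh[2]+L-p[2],t,get_state()["grasp_force"],get_state()["joints"][5])
E
```

```text
(np.float64(0.06965550897786366), np.float64(0.007998076006890403))
1.84 (np.float64(0.05450577089986688), np.float64(0.0071092239665573095))
1.88 (np.float64(0.11106006396152594), np.float64(0.005757319276037182))
[-2.19227129 -0.02085106 10.13194811] 0.025738871224388685 43.5167 99.59932923316956 2.5593905102501764
```

```bash
python3 -c "
from h import *
print(bot.close_job(), get_state()['time_s'])"
```

```text
the job is handed in; nothing more can be done
the job is handed in; nothing more can be done
```

The lid is latched shut, the red key is fully home and turned clockwise until the torque rose as if at the stop, and the gripper is holding it there; I handed the job in at about 44 s, but the close call returned no verdict.

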